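# Tare the deli portion scale with its thumbwheel

### The arm

A 6-joint arm with a two-finger parallel gripper is mounted at the origin on the work surface. World frame = base frame: x ahead of the robot, y to its left, z up, the work surface at z = 0. Lengths are in m, angles in rad, forces in N, time in s.
With the tool pointing down it reaches from about 0.35 to 0.85 m from the base axis. Payload 8.1 kg.
Tool frame: the origin (TCP) lies on the centre line of the jaws, within the pads' length; the fingertips stand 25 mm ahead of it and the grasp point (between the pads) lies 6 mm ahead of it (r.tips_ahead is the z of the fingertips in the tool frame, in m); z points along the fingers, y is the direction in which the jaws open and shut (so a half turn about z gives the same grasp; the last joint's range is limited). The gripper opens to 93 mm and grips with 3 to 60 N. Pads are 15 mm wide; open, the fingers measure 128 mm over their backs; the gripper's body (75 mm by 188 mm) begins 65 mm behind the grasp point.
Start: joints at [1.12, 0.13, 1.488, -0, 1.523, -0.085], TCP at [0.215, 0.56, 0.208] pointing down, gripper open.
Joint ranges: [-2.96, 2.96], [-0.89, 2.26], [0.02, 2.5], [-1.34, 4.48], [0, 2.73], [-2.66, 2.66]. Speed limits (rad/s): [2.39, 2.39, 2.79, 3.14, 3.14, 3.14].

### API

Orientations are given as a unit quaternion [x, y, z, w].
In Python, from workcell import r gives the robot as it stands. The module is installed in compiled form; this text tells all that it offers. Calls block until the motion is done:
- r.move_ptp(position, orientation): joint-space move of the TCP to a pose.
- r.move_straight(position, speed=0.15, rot=None): straight line of the TCP; rot=None keeps the orientation; speed is the mean speed in m/s.
- r.movej(angles): joint-space move.
- r.open() and r.grab(newtons=None): open the fingers fully, or close them until they stop; newtons is the grip in N (None keeps the last).
- r.wait(seconds).
- r.inverse_kinematics(position, orientation): joint angles nearest the present ones, or None.
- r.camera(name): name is "scene" or "top" or "wrist"; returns the picture (384x512x3 uint8, red, green, blue); there is no depth.
- r.camera_model(name): a dict with "K" (3x3 intrinsics, pixels), "world_to_cam" (4x4, takes a point from world to camera coordinates). Camera axes: x right, y up, looking along -z (the intrinsics and any distortion apply to the point x, -y, -z); pixel columns grow to the right and rows downward; lengths in m; the calibration is good to about 2 mm. A picture is of the moment at which its call begins: read the wrist's pose just before it. camera_model takes no time and is no camera call; for the wrist camera it gives the pose at the moment of the call.
A pose or a line that the arm cannot do raises r.PlanningError and nothing moves.
- r.finish_job(): hands the job in, once; it reports no verdict.
Readings, each from a call of its own:
- r.read_time(): time.
- r.read_qpos(): joint angles.
- r.read_joint_vel(): joint speeds.
- r.read_tau(): joint torques, N m.
- r.read_position(): TCP position.
- r.read_orientation(): TCP orientation.
- r.read_wrist_force(): force on the tool from outside, world axes, zero at the start.
- r.read_ft_torque(): the same for the moment, N m.
- r.read_width(): opening from 0.0 (shut) to 1.0 (fully open).
Only numpy, scipy, OpenCV 4.12 (cv2) and the standard library are available. Lean on these libraries where they do the work, as an engineer would, in place of code of your own. Each camera call takes 0.05 s, during which the arm holds its last target. There are 200 camera calls.

### The job

Set the empty blue dish gently down in the middle of the scale's platform and let go. Then tare the scale: with a fingertip on its exposed rim, roll the recessed thumbwheel until the dial's red zero mark stands right under the needle; press the scale only lightly, and leave everything else on the counter where it is.

Things in the scene. Friction and masses are not known exactly. Their poses are not given: they have to be found in the camera images.
- scale: White mechanical portion scale fixed on the counter, 205 mm deep (x), 290 mm wide (y), origin under its centre, front (-x) roughly to the robot. Left (+y) half: steel platform. Right half: tilted dial under a lens, at most 117 mm high; in front of it a level deck 66 mm above the counter with the thumbwheel. More than 15 N from the robot on any part of it damages it; the dish may land with 70 N.
- wheel_slot (a point): Fixed point in the middle of the thumbwheel's slot (40 mm along the scale's y, 14 mm wide) at deck height, 66 mm up. Black ribbed wheel, 9 mm wide, radius 20 mm, level axle along the scale's x. Worn, it runs up to 2 mm out of true: its top, above this point, stands 5 to 9 mm proud of the deck, not measured, and rises and falls as it turns. Its soft hub gives 1 mm per 8 N, 5 mm at most.
- dial_centre (a point): Fixed point on the dial's axis (tilted 0.22 rad to the front). Pushing the top of the wheel's rim to the scale's +y turns the dial clockwise seen from above, to -y back: 0.6 rad per rad of wheel, so 1 mm of rim moves the zero mark about 1.6 mm. The wheel is stiff: it takes about 2.5 N along the rim to turn, so a finger pressing with under 3 to 4 N slips. It stays where it is left.
- platform_top (a point): Centre of the upper face of the steel weighing platform, 150 mm (along the scale's x) by 130 mm (y), 4 mm thick, 78 mm above the counter when empty; it sinks 10 mm per kg (about 1 N per mm), 14 mm at most.
- needle_tip (a point): Point near the tip of the black needle, 52 mm from the dial's centre. The needle turns clockwise as the platform is loaded, one turn per kg. Empty, it points to the back (the scale's +x).
- zero_mark (a point): Point on the dial's red zero mark, 52 mm from the dial's centre, in the same plane as needle_tip: the two coincide when the scale reads zero. It turns with the dial. One division of the dial (1/50 turn) is 6.5 mm at this radius.
- dish_blue: The blue portion dish to be used: an open rectangular dish 110 mm (its x) by 62 mm (its y) by 38 mm high, walls and base 4 mm thick, 0.11 to 0.23 kg; origin at the centre of its underside. It stands on the counter to one side of the scale and can be gripped from above across its 62 mm width.
- dish_white: White dish of the same size, to be left alone; origin at the centre of its underside.
- marker: Black and white marker pen, 135 mm long, 15 mm thick, lying along its x; bystander.
- knife: Kitchen knife with black handle, 265 mm long, lying along its x; bystander.
- cheese: Block of yellow cheese, 110 by 90 by 75 mm, on a green board 12 mm thick; bystander.
- jar: Green glass jar with steel lid, 72 mm diameter, 110 mm high; bystander.
- squeeze: Yellow squeeze bottle with red cap, 56 mm diameter, 170 mm high; bystander.
- spatula: Spatula lying along its x on the counter; bystander.
Things that resemble listed ones, but are neither listed nor needed, are in the scene too. Of the things like the dish_blue, leave any that is green or pink; of the rest the smaller one is meant.

How it is judged:
On the way:
1. the blue dish stands on the platform and is released (horizontal distance between dish_blue and platform_top below 0.03 m and z of dish_blue in the frame of platform_top between -0.004 and 0.004 m and angle between dish_blue's own z axis and vertical below 0.1 rad and contact force between the fingers and dish_blue below 0.1 N), for 0.3 s.
At the end, for the whole second after the job is handed in: The blue dish stands upright and still on the platform, its centre within 30 mm of the platform's centre, and the needle stands within 3.5 mm (about half a division) of the red zero mark, measured 52 mm from the dial's centre (horizontal distance between dish_blue and platform_top below 0.03 m and z of dish_blue in the frame of platform_top between -0.004 and 0.004 m and angle between dish_blue's own z axis and vertical below 0.1 rad and linear speed of dish_blue below 0.02 m/s and distance between needle_tip and zero_mark below 0.0035 m); the robot touches nothing.
It fails at once if the fingers or the arm press on the scale (platform, deck or thumbwheel) with more than 15 N (contact force between any of the fingers, the arm and scale above 15 N).
It fails at once if the blue dish is dropped or slammed on the scale (more than 70 N) (contact force between dish_blue and scale above 70 N).
It fails at once if a bystander is moved more than 30 mm (distance of any of dish_white, marker, knife, cheese, jar, squeeze, spatula from where it was at the start of the episode above 0.03 m).
It also fails if it takes over 72 s, if anything falls off the work surface, if the arm or the gripper's body presses on something with over 40 N, if the wrist force passes 120 N, or if a joint passes its speed limit or range.

## Working session

There is one attempt and no reset: what is moved stays moved. The work goes in short steps, each a Python script; the robot and the scene stay as the last script left them, time stands still between calls to the robot, and variables do not carry over. Pictures are saved under pics/ and viewed, about 8 in all and at most 12, crops included, and the job is handed in when it is done.

```bash
mkdir -p pics; cat > h.py <<'E'
import numpy as np, cv2
from workcell import r
def save(name,fn,crop=None,scale=1):
    m=r.camera_model(name); im=r.camera(name)
    np.savez(f'pics/{fn}.npz',im=im,K=m['K'],T=m['world_to_cam'])
    show(fn,fn,crop,scale)
    return m
def show(src,fn,crop=None,scale=1):
    im=np.load(f'pics/{src}.npz')['im']
    if crop: im=im[crop[1]:crop[3],crop[0]:crop[2]]
    im=cv2.resize(im,None,fx=scale,fy=scale,interpolation=cv2.INTER_CUBIC)
    cv2.imwrite(f'pics/{fn}.png',im[:,:,::-1])
def load(fn):
    d=np.load(f'pics/{fn}.npz'); return d['K'],d['T']
def ray(fn,u,v,z):
    K,T=load(fn); d=np.linalg.inv(K)@[u,v,1]; d=np.array([d[0],-d[1],-d[2]])
    R=T[:3,:3]; c=-R.T@T[:3,3]; w=R.T@d
    return c+w*(z-c[2])/w[2]
def proj(fn,p):
    K,T=load(fn); q=T[:3,:3]@np.array(p)+T[:3,3]; q=K@[q[0],-q[1],-q[2]]
    return q[:2]/q[2]
E
python3 - <<'E'
from h import *
for n in ('top','scene'):
    m=save(n,n+'0',None,1.5); print(n,{k:(v if k!='world_to_cam' else np.round(v,3).tolist()) for k,v in m.items()})
print(r.read_time(),r.read_orientation(),r.tips_ahead,r.read_wrist_force())
E
```

```text
top {'K': array([[430.40919118,   0.        , 259.2897654 ],
       [  0.        , 430.40919118, 189.65760557],
       [  0.        ,   0.        ,   1.        ]]), 'world_to_cam': [[0.023, -1.0, -0.005, -0.1], [0.983, 0.021, 0.184, -0.504], [-0.184, -0.009, 0.983, -1.306], [0.0, 0.0, 0.0, 1.0]]}
scene {'K': array([[430.54369134,   0.        , 252.36088627],
       [  0.        , 430.54369134, 190.94464874],
       [  0.        ,   0.        ,   1.        ]]), 'world_to_cam': [[0.199, 0.98, -0.016, -0.027], [-0.692, 0.152, 0.706, 0.298], [0.694, -0.129, 0.708, -1.927], [0.0, 0.0, 0.0, 1.0]]}
0.1 [ 1.81864123e-01  9.83323310e-01 -8.09855005e-04 -2.28409814e-04] 0.025 [-1.19076019 -0.04583242 -0.02582412]
```

View pics/top0.png

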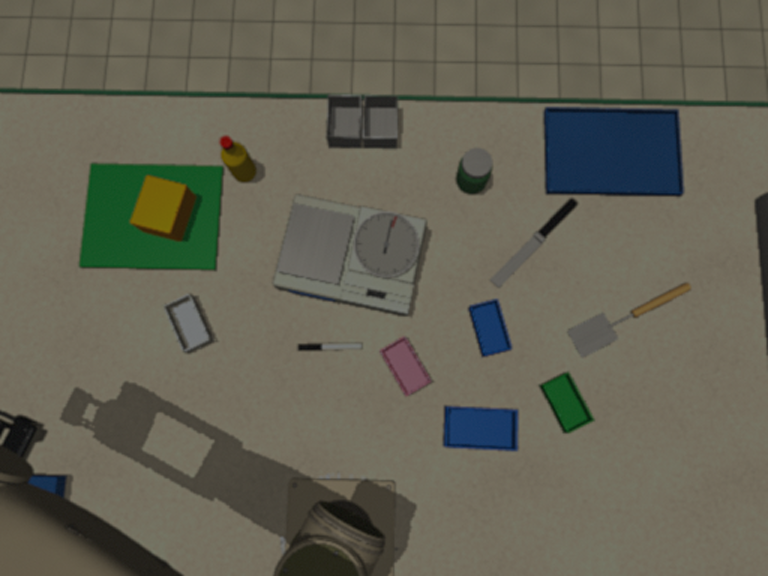

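View pics/scene0.png

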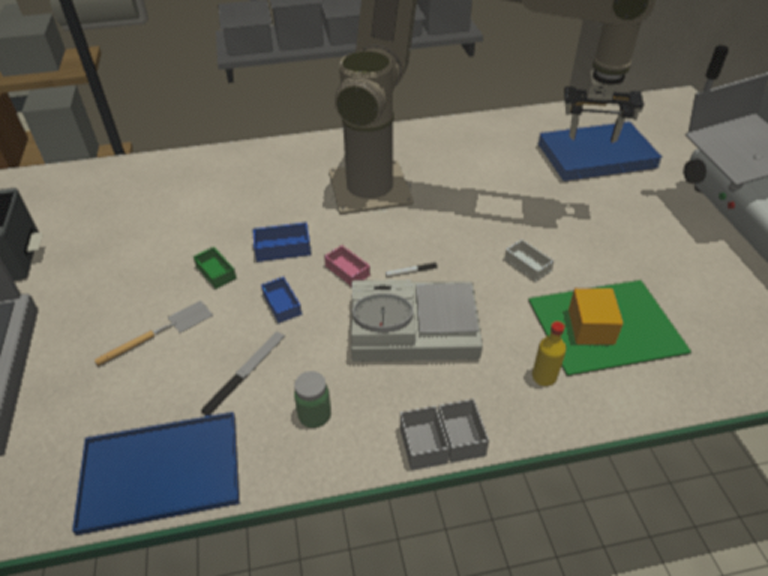

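The top view (shown ×1.5) has these dish lookalikes: small blue (490,328), larger blue (480,428), green (566,402), pink (406,366) and white (189,323), plus blue trays at (613,152) and (45,485). I choose the small blue one at (490,328) and will check it in a close crop.

```bash
python3 - <<'E'
from h import *
show('top0','c1',(180,125,350,245),4.6)
E
```

```text
(no output)
```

View pics/c1.png

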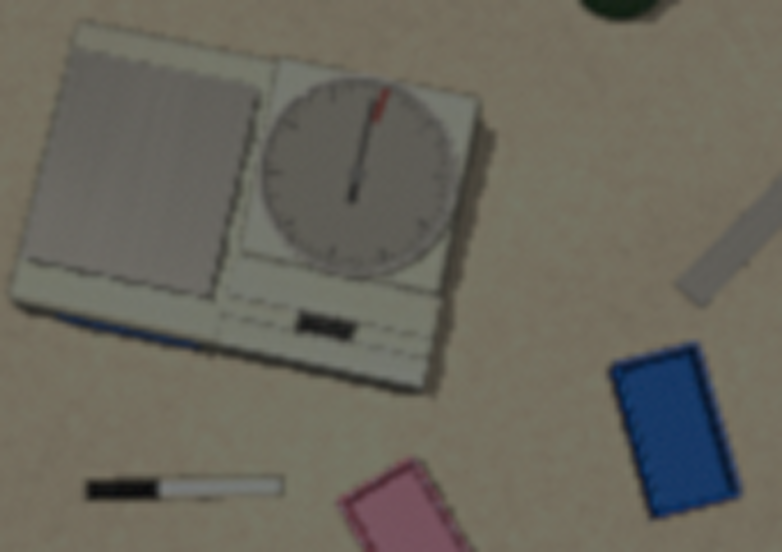

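```bash
python3 - <<'E'
from h import *
def P(u,v,z): return ray('top0',180+(u+.5)/4.6-.5,125+(v+.5)/4.6-.5,z)
def rep(n,pts,z):
    p=np.array([P(*q,z) for q in pts]); print(n,p.mean(0).round(4)); 
    for i in range(len(p)):
        d=p[(i+1)%len(p)]-p[i]; print('  ',p[i].round(4),np.hypot(*d[:2]).round(4),np.arctan2(d[1],d[0]).round(3))
rep('dish',[(612,370),(695,345),(740,493),(653,518)],.038)
rep('plat',[(75,48),(262,88),(213,299),(26,259)],.078)
rep('slot',[(297,320),(355,331)],.066)
rep('deckfront',[(12,299),(425,389)],.066)
print('dial',P(352,185,.1))
print(r.inverse_kinematics([.5,-.2,.2],[0,1,0,0]))
E
```

```text
dish [ 0.4211 -0.3004  0.038 ]
   [ 0.462  -0.2578  0.038 ] 0.0597 -1.255
   [ 0.4805 -0.3145  0.038 ] 0.1048 -2.856
   [ 0.38   -0.3441  0.038 ] 0.0614 1.87
   [ 0.3618 -0.2854  0.038 ] 0.1038 0.269
plat [0.5838 0.0628 0.078 ]
   [0.6704 0.1138 0.078 ] 0.1314 -1.767
   [ 0.6447 -0.015   0.078 ] 0.1495 2.953
   [0.4979 0.013  0.078 ] 0.1287 1.379
   [0.5224 0.1393 0.078 ] 0.1501 -0.171
slot [ 0.4837 -0.0626  0.066 ]
   [ 0.487 -0.043  0.066] 0.0397 -1.739
   [ 0.4803 -0.0821  0.066 ] 0.0397 1.403
deckfront [0.4696 0.0099 0.066 ]
   [0.4972 0.1495 0.066 ] 0.2847 -1.765
   [ 0.4421 -0.1298  0.066 ] 0.2847 1.376
dial [ 0.57267097 -0.07830343  0.1       ]
[-4.75726215e-01 -3.22848183e-02  1.67051691e+00 -4.44089210e-16
  1.50336057e+00 -2.04652254e+00]
```

The target is blue and measures about 60 × 104 mm, so it is the smaller of the two. The larger blue one is about 140 mm long. Next I hover above it and look with the wrist camera.

```bash
cat >> h.py <<'E'
def down(yaw): return np.array([np.cos(yaw/2),np.sin(yaw/2),0,0])
def best(p,yaw):
    q0=r.read_qpos(); c=[]
    for y in (yaw,yaw+np.pi):
        s=r.inverse_kinematics(p,down(y))
        if s is not None: c.append((abs(s[5]),y))
    return min(c)[1]
E
python3 - <<'E'
from h import *
y=best([.421,-.3004,.16],.277); print(y, r.inverse_kinematics([.421,-.3,.16],down(y)))
r.move_ptp([.421,-.3004,.16],down(y)); print(r.read_time(),r.read_position())
save('wrist','w1',None,1.5)
q=best([.5838,.0628,.2],-.185); print('next',q,r.inverse_kinematics([.5838,.0628,.2],down(q)))
for p in ([.462,-.2578,.038],[.4805,-.3145,.038],[.38,-.3441,.038],[.3618,-.2854,.038]): print(proj('w1',p)*1.5)
E
```

```text
0.277 [-7.18329549e-01 -6.78114612e-02  1.77837462e+00 -4.44089210e-16
  1.43102950e+00  5.75466778e-01]
3.2083 [ 0.42140584 -0.29988879  0.16004449]
next 2.956592653589793 [ 1.98499301e-02  9.94559332e-02  1.53579948e+00 -4.44089210e-16
  1.50633724e+00 -1.36594640e+00]
[341.40522086 204.56618806]
[422.78618519 201.47750258]
[420.32189821 334.30670365]
[343.77285457 335.93926661]
```

View pics/w1.png

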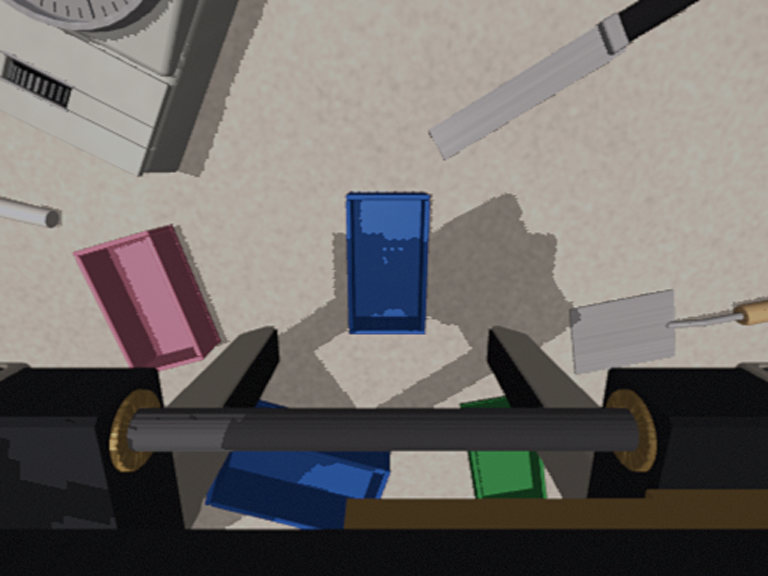

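The small blue dish's rim corners are at (347,192), (431,193), (427,333) and (348,333) in the ×1.5 picture, clear of the pink, green and larger blue ones. Next: refine its position, grasp it, lift it and place it.

```bash
python3 - <<'E'
from h import *
p=np.array([ray('w1',u/1.5,v/1.5,.038) for u,v in [(347,192),(431,193),(427,333),(348,333)]])
c=p.mean(0); ax=(p[0]+p[1]-p[2]-p[3])/2; yaw=np.arctan2(ax[1],ax[0]); print(c.round(4),np.hypot(*ax[:2]),np.hypot(*(p[0]-p[1])[:2]),np.hypot(*(p[3]-p[2])[:2]),yaw)
assert abs(c[0]-.421)<.012 and abs(c[1]+.3)<.012 and abs(yaw-.277)<.1
R=lambda y:None
r.move_straight([c[0],c[1],.10],.15,rot=down(yaw))
r.move_straight([c[0],c[1],.037],.08)
f0=r.read_wrist_force(); r.grab(15); print('w',r.read_width(),93*r.read_width())
r.move_straight([c[0],c[1],.16],.12); r.wait(.3); print('df',r.read_wrist_force()-f0,r.read_width(),r.read_time())
r.move_ptp([.5838,.0628,.2],down(-.185)); 
print(r.read_position(),r.read_time()); save('top','top1'); show('top1','top1',(180,110,310,230),5)
E
```

```text
[ 0.4269 -0.3037  0.038 ] 0.11004662848641568 0.0611014799067348 0.06331246685035782 0.27153051315863436
w 0.004386635039411479 0.40795705866526755
df [0.43245094 0.32279011 0.41365331] 0.004204186243954035 7.6667
[0.58373002 0.06194797 0.19982267] 9.15
```

View pics/top1.png

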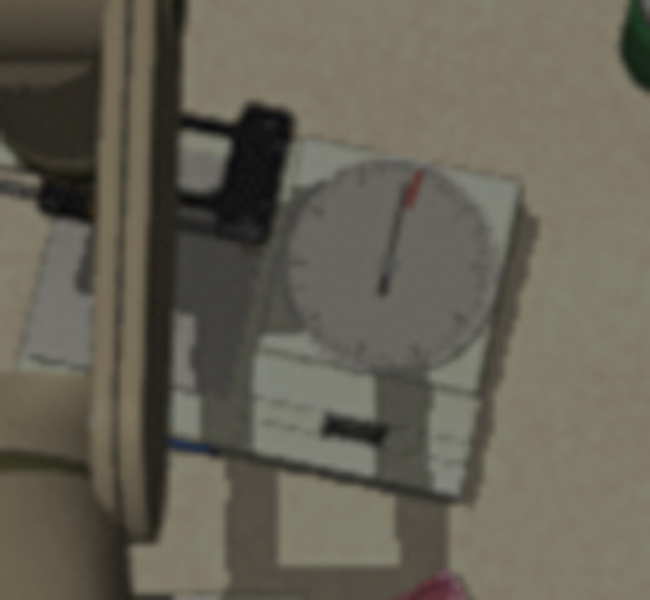

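The width reads shut and the wrist force shows no added weight, so the grasp missed. I'll look again from both cameras in one composite picture.

```bash
python3 - <<'E'
from h import *
save('scene','s2'); save('wrist','w2')
a=np.load('pics/s2.npz')['im'][90:260,130:420]; b=np.load('pics/w2.npz')['im'][60:384]
a=cv2.resize(a,(580,340)); b=cv2.resize(b,(400,253))
out=np.zeros((600,580,3),np.uint8); out[:340]=a; out[345:598,:400]=b
cv2.imwrite('pics/comp2.png',out[:,:,::-1]); print(r.read_width(),r.read_wrist_force())
E
```

```text
0.0062297973089991895 [-0.73592432  0.25459871  0.16397194]
```

View pics/comp2.png

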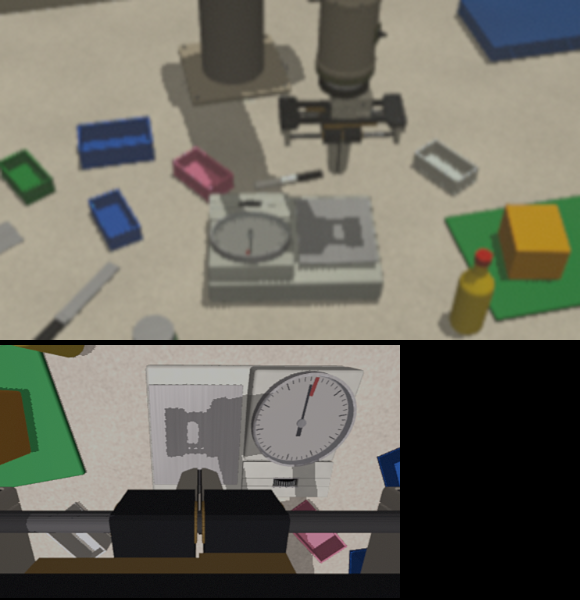

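The dish is still at about its old spot and the fingers are shut. Before retrying, I'll check numerically whether the dish moved and whether the projected tips match the picture.

```bash
python3 - <<'E'
from h import *
from scipy.spatial.transform import Rotation as Ro
T=Ro.from_quat(down(.277)); t=np.array([.42141,-.29989,.16004])
for s in (1,-1): print('tip',proj('w1',t+T.apply([0,s*.0465,.025]))*1.5)
K,W=load('w1'); c=-W[:3,:3].T@W[:3,3]; print('cam in tool',T.inv().apply(c-t), 'look',T.inv().apply(-W[2,:3]))
def blob(fn,box):
    im=np.load(f'pics/{fn}.npz')['im'].astype(int)[box[1]:box[3],box[0]:box[2]]
    m=((im[:,:,2]>im[:,:,0]*1.8)&(im[:,:,2]>50)).astype(np.uint8)
    ys,xs=np.nonzero(m); rect=cv2.minAreaRect(np.c_[xs,ys].astype(np.float32)); return np.array(rect[0])+box[:2],rect[1:],m.sum()
for a in ('top0','top1'): c=blob(a,(305,190,350,245)); print(a,c,ray(a,*c[0],.03))
for a in ('scene0','s2'): print(a,blob(a,(165,180,210,218)))
E
```

```text
tip [467.97362818 315.86876872]
tip [294.44102852 315.75182647]
cam in tool [ 0.07581868  0.00034181 -0.17846453] look [-0.27196857  0.00142256  0.96230508]
top0 (array([326.27358627, 218.20754623]), ((34.34013748168945, 19.367835998535156), 74.05460357666016), np.uint64(656)) [ 0.42232319 -0.30145698  0.03      ]
top1 (array([326.27358627, 218.20754623]), ((34.34013748168945, 19.367835998535156), 74.05460357666016), np.uint64(662)) [ 0.42232319 -0.30145698  0.03      ]
scene0 (array([185.98529053, 197.30882263]), ((23.838302612304688, 15.777870178222656), 59.03623962402344), np.uint64(252))
s2 (array([185.98529053, 197.30882263]), ((23.838302612304688, 15.777870178222656), 59.03623962402344), np.uint64(249))
```

```bash
python3 - <<'E'
from h import *
for z in (.2,.175,.15): print('scene tip expected',proj('s2',[.5837,.0619,z]))
r.open(); print('w',r.read_width())
c=[.4255,-.3025]; yaw=.272
r.move_ptp([*c,.12],down(yaw)); print(r.read_position(),r.read_width())
r.move_straight([*c,.037],.08); print(r.read_position(),r.read_orientation(),r.read_wrist_force(),r.read_width(),r.read_time())
save('scene','s3'); save('wrist','w3')
a=np.load('pics/s3.npz')['im'][120:250,130:290]; b=np.load('pics/w3.npz')['im'][60:384]
a=cv2.resize(a,(480,390)); b=cv2.resize(b,(300,190))
out=np.zeros((590,480,3),np.uint8); out[:390]=a; out[395:585,:300]=b
cv2.imwrite('pics/comp3.png',out[:,:,::-1])
E
```

```text
scene tip expected [297.77913844 177.06141822]
scene tip expected [297.32881627 182.63997062]
scene tip expected [296.88969801 188.0797299 ]
w 1.0014190117116397
[ 0.42611985 -0.30212473  0.12031101] 1.0025372402581834
[ 0.42597812 -0.30291345  0.03771346] [9.90766899e-01 1.35575033e-01 4.08066123e-04 4.43554297e-04] [-0.21011326  0.25687569 -0.19323872] 0.9986241584537807 13.4583
```

View pics/comp3.png

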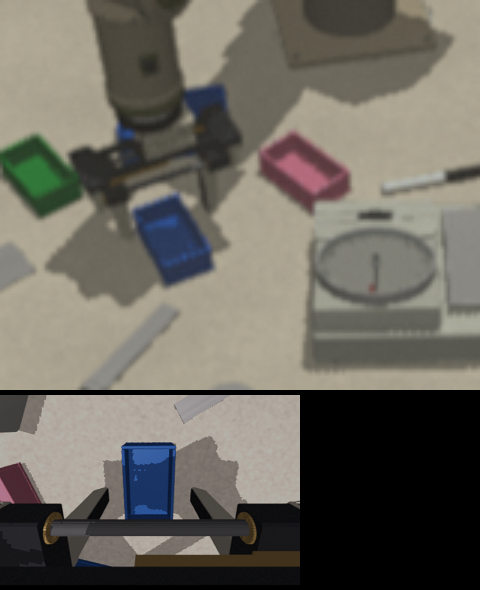

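The picture shows open fingers at TCP z = 0.037 with their tips still above the dish. In both cameras they look about 30–40 mm shorter than the stated tip position, so the first grasp closed in the air above the dish. I'll measure the real tip height by lowering the open fingers around the dish until they touch the counter.

```bash
python3 - <<'E'
from h import *
t0=r.read_time(); x,y=.4255,-.3025
f0=np.mean([r.read_wrist_force() for _ in range(5)],0)
r.move_straight([x,y,.022],.06); print(r.read_wrist_force()-f0)
z=.022; df=0
while z>-.02:
    z-=.002; r.move_straight([x,y,z],.03); df=r.read_wrist_force()-f0; p=r.read_position()
    if np.abs(df).max()>1.2: print(round(z,3),p.round(4),df.round(2))
    if abs(df[2])>2.5 or np.hypot(*df[:2])>4: break
print('end',z,p,df,r.read_time()-t0,r.read_width())
E
```

```text
[ 0.01301212 -0.68012938  0.70600705]
0.016 [ 0.4254 -0.3024  0.0158] [ 0.67 -1.59 -0.06]
0.006 [ 0.4254 -0.3024  0.0058] [-0.32 -1.37  0.06]
0.002 [ 0.4254 -0.3024  0.0018] [ 0.14 -1.28  0.59]
-0.0 [ 4.254e-01 -3.024e-01 -2.000e-04] [ 0.81 -1.4   0.55]
-0.008 [ 0.4254 -0.3024 -0.0082] [-0.46 -1.21  0.76]
-0.01 [ 0.4254 -0.3024 -0.0102] [-0.16 -1.71 -0.39]
-0.012 [ 0.4257 -0.3026 -0.0105] [-6.78  4.96 16.19]
end -0.012000000000000007 [ 0.42567107 -0.30263447 -0.01054895] [-6.77550291  4.96418359 16.19334745] 4.650000000000002 0.9966421184468127
```

Contact came at TCP z = −0.0103, which matches the pictures. The real fingertips are therefore about 10 mm behind the stated TCP, 35 mm short of the nominal position. I'll use the measured offset from here on.

```bash
python3 - <<'E'
from h import *
t0=r.read_time(); x,y=.4255,-.3025
r.move_straight([x,y,.001],.05); f0=np.mean([r.read_wrist_force() for _ in range(5)],0)
r.grab(15); print('w',93*r.read_width(), r.read_position())
if 55<93*r.read_width()<70:
    r.move_straight([x,y,.12],.12); r.wait(.3)
    fs=np.mean([r.read_wrist_force() for _ in range(10)],0); print('df',fs-f0,93*r.read_width())
    save('wrist','w4',None,1.2)
print(r.read_time())
E
```

```text
w 61.94879327140081 [ 0.42542239 -0.30238718  0.00083629]
df [ 1.35159847 -1.23259593 -0.30050904] 61.76797361008323
20.7083
```

```bash
python3 - <<'E'
from h import *
x,y=.5838,.0628
r.move_straight([.4255,-.3025,.19],.2)
r.move_ptp([x,y,.19],down(-.185)); print(r.read_time(),93*r.read_width())
r.move_straight([x,y,.095],.1); r.wait(.2); f0=np.mean([r.read_wrist_force() for _ in range(5)],0)
z=.084; r.move_straight([x,y,z],.05)
while z>.075:
    z-=.0015; r.move_straight([x,y,z],.02); df=r.read_wrist_force()-f0; print(round(z,4),df.round(2))
    if df[2]>2.2: break
r.open(); r.wait(.2); print(r.read_width(),r.read_position(),r.read_time())
r.move_straight([x,y,.14],.1)
r.move_ptp([.46,0.0,.2],down(-.185))
print(r.read_time()); save('wrist','w5',None,1.5); save('top','top5')
E
```

```text
22.6833 62.2080570256981
0.0825 [ 0.48 -0.42 -0.13]
0.081 [-0.43 -0.26  0.5 ]
0.0795 [-0.05  0.18 -0.36]
0.078 [-0.52 -0.13  0.5 ]
0.0765 [-1.26  1.08  2.2 ]
0.075 [-1.32  0.62  4.59]
1.0011201654127635 [0.58379536 0.06278944 0.07500602] 26.7583
28.2083
```

View pics/w5.png

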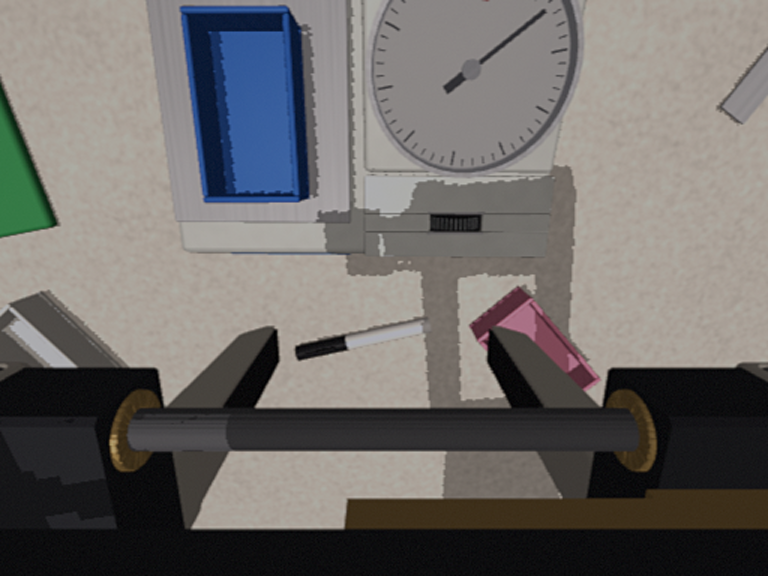

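The dish now stands on the platform near its middle, released. The needle points to about (545,12) from the hub at (471,70), and the wheel is at (431–481, 215–231). Now I take a dial picture from close by.

```bash
python3 - <<'E'
from h import *
p=np.array([ray('w5',u/1.5,v/1.5,.078) for u,v in [(174,222),(353,220)]]); print('platform front',p.round(4))
print('wheel',ray('w5',456/1.5,223/1.5,.07),[ray('w5',u/1.5,v/1.5,.066).round(4) for u,v in((431,223),(481,223))])
d=np.array([ray('w5',u/1.5,v/1.5,.078+.036) for u,v in((182,9),(288,8),(300,200),(205,201))]); print('dish',d.mean(0),d.round(4).tolist())
r.grab(10)
r.move_ptp([.52,-.08,.165],down(-.185)); r.wait(.2)
save('wrist','w6',(130,40,400,240),2.9); print(r.read_time(),r.read_position(),r.read_orientation())
K,T=load('w6'); print(K)
E
```

```text
platform front [[0.5262 0.1442 0.078 ]
 [0.5032 0.0137 0.078 ]]
wheel [ 0.48567373 -0.06212962  0.07      ] [array([ 0.4886, -0.0438,  0.066 ]), array([ 0.4815, -0.0817,  0.066 ])]
dish [0.58400696 0.06154658 0.114     ] [[0.6422, 0.0817, 0.114], [0.6316, 0.0222, 0.114], [0.5258, 0.0411, 0.114], [0.5365, 0.1012, 0.114]]
30.5083 [ 0.52012427 -0.07921399  0.16584445] [ 9.95778569e-01 -9.17856426e-02  6.60601731e-04  2.75308224e-05]
[[269.21074681   0.         254.98138144]
 [  0.         269.21074681 188.6164057 ]
 [  0.           0.           1.        ]]
```

View pics/w6.png

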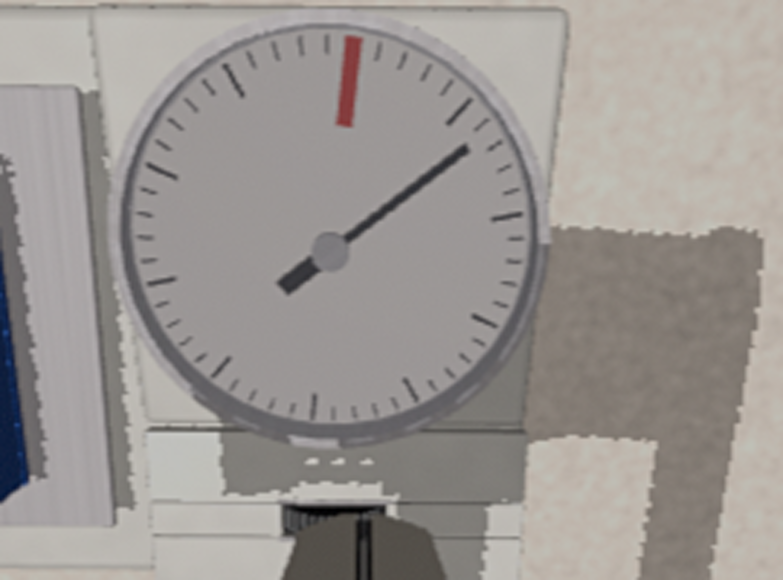

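The hub is at (331,251), the needle tip at (467,149) and the red mark at about (349,80). The zero mark is about 6.4 divisions short, so the rim must go roughly 27 mm to +y. I'll take a first force-guided stroke of 14 mm.

```bash
cat >> h.py <<'E'
YS=-.178; ex=np.array([np.cos(YS),np.sin(YS),0]); ey=np.array([-np.sin(YS),np.cos(YS),0]); W0=np.array([.485,-.0625,0])
def fm(n=4):
    return np.mean([r.read_wrist_force() for _ in range(n)],0)
def pos(s,z): return W0+ey*s+[0,0,z]
def photo(fn):
    r.move_ptp([.52,-.08,.165],down(-.185)); r.wait(.2); save('wrist',fn,(130,40,400,240),2.9)
def plane(fn,u,v):
    K,T=load(fn); d=np.linalg.inv(K)@[u,v,1]; d=np.array([d[0],-d[1],-d[2]]); R=T[:3,:3]; c=-R.T@T[:3,3]; w=R.T@d
    hub=ray('w6',130+331/2.9,40+251/2.9,.1); n=np.array([0,0,np.cos(.22)])-ex*np.sin(.22)
    p=c+w*(n@(hub-c))/(n@w)-hub; ax=ex*np.cos(.22)+np.array([0,0,np.sin(.22)])
    return np.degrees(np.arctan2(-p@ey,p@ax)),np.linalg.norm(p)
def red(fn):
    im=np.load(f'pics/{fn}.npz')['im'][40:200,150:350].astype(int)
    m=(im[:,:,0]>im[:,:,1]*1.5)&(im[:,:,0]>im[:,:,2]*1.4)&(im[:,:,0]>70)
    n,l,st,ce=cv2.connectedComponentsWithStats(m.astype(np.uint8)); i=1+st[1:,4].argmax()
    u,v=ce[i]+[150,40]; return (u,v),st[i,4],plane(fn,u,v)
def stroke(L,s0=-7.,target=6.5):
    r.move_straight(pos(s0/1e3,.09),.15,rot=down(YS)); r.move_straight(pos(s0/1e3,.069),.1); r.wait(.15)
    f0=fm(8); z=.069
    while z>.056:
        z-=.0005; r.move_straight(pos(s0/1e3,z),.02); F=fm()-f0
        if F[2]>2: break
    print('touch',round(z,4),F.round(2))
    if F[2]<2: raise SystemExit('no touch')
    for _ in range(4):
        e=target-F[2]
        if e<.8: break
        z-=min(e/6,.6)/1e3; r.move_straight(pos(s0/1e3,z),.02); F=fm()-f0
    print('press',round(z,5),F.round(2)); s=0
    while s<L-1e-6:
        d=min(2,L-s); s+=d; z-=np.clip((target-F[2])/8,-.4,.35)/1e3
        r.move_straight(pos((s0+s)/1e3,z),.03); F=fm()-f0; print(round(s,1),round(z,5),F.round(2))
        if F[2]>11: z+=.0006
    r.move_straight(pos((s0+s)/1e3,z+.02),.1)
E
python3 - <<'E'
from h import *
print('needle',plane('w6',130+467/2.9,40+149/2.9),'red',red('w6'))
stroke(14.); photo('w7'); print('red',red('w7'),r.read_time())
E
```

```text
needle (np.float64(53.5887494218601), np.float64(0.04948155104348771)) red ((np.float64(249.94117647058823), np.float64(67.43790849673202)), np.int32(153), (np.float64(6.960394944918562), np.float64(0.048169582704486034)))
touch 0.061 [-0.45 -0.92  2.92]
press 0.0602 [-0.8  -1.27  6.48]
2 0.0602 [-2.63 -3.24  7.1 ]
4 0.06027 [-3.05 -3.14  7.19]
6 0.06036 [-2.62 -2.78  7.99]
8 0.06054 [-2.23 -2.65  5.96]
10 0.06048 [-1.42 -2.69  6.14]
12 0.06043 [-1.13 -2.63  6.64]
14 0.06045 [-1.52 -1.36  7.27]
red ((np.float64(271.4129032258064), np.float64(72.88387096774193)), np.int32(155), (np.float64(29.59133059299267), np.float64(0.04772958814612604))) 39.0417
```

The first stroke moved the zero mark from 7.0° to 29.6°, and the force stayed at or below about 9 N. The needle is at 53.6°, so about 24° remains, or 15.5 mm of rim.

```bash
python3 - <<'E'
from h import *
stroke(15.5,-7.5); photo('w8'); print('red',red('w8'),r.read_time())
E
```

```text
touch 0.0605 [ 0.08 -0.4   2.68]
press 0.05948 [-2.2   0.27  6.84]
2 0.05952 [-2.76 -2.19  7.06]
4 0.05959 [-4.07 -2.61  7.67]
6 0.05974 [-2.93 -2.01  8.2 ]
8 0.05995 [-2.03 -1.66  6.12]
10 0.0599 [-2.33 -1.95  6.56]
12 0.05991 [-1.61 -2.15  6.35]
14 0.05989 [-1.41 -1.78  6.86]
15.5 0.05994 [-1.41 -1.7   5.24]
red ((np.float64(291.125), np.float64(91.60714285714286)), np.int32(112), (np.float64(55.90707670812891), np.float64(0.0484469258504573))) 48.325
```

View pics/w8.png

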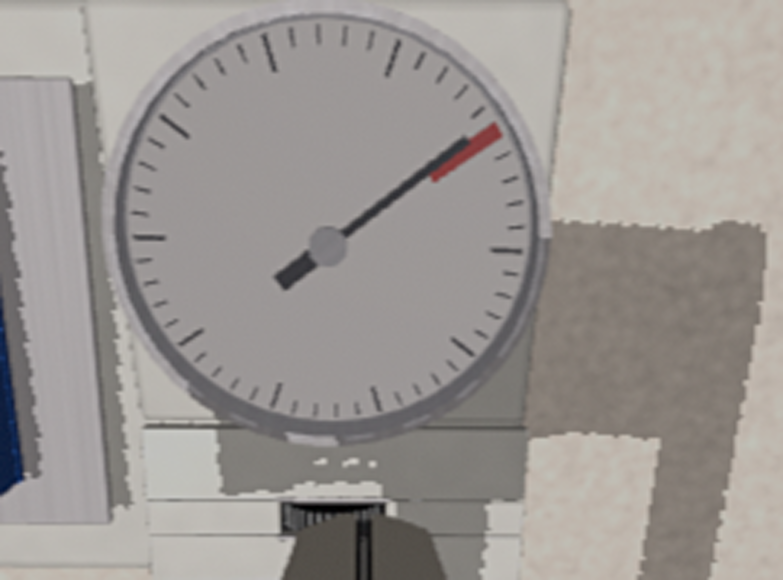

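The mark (centre line about 55°) stands roughly 2° past the needle (52.9°), or about 2 mm. That is inside the tolerance, but there is time for a small correction of 1.8 mm back.

```bash
python3 - <<'E'
import h
from h import *
h.ey=-ey
stroke(1.8,-1.); h.ey=ey; photo('w9'); print('red',red('w9'),r.read_time())
show('w9','w9',(210,40,330,140),5)
E
```

```text
touch 0.061 [ 0.7  -0.24  2.51]
press 0.0601 [-1.06 -0.01  6.75]
1.8 0.06013 [-0.34  2.85  6.68]
red ((np.float64(292.0365853658536), np.float64(88.59756097560975)), np.int32(82), (np.float64(54.20936899968744), np.float64(0.050347040508975364))) 55.3583
```

View pics/w9.png

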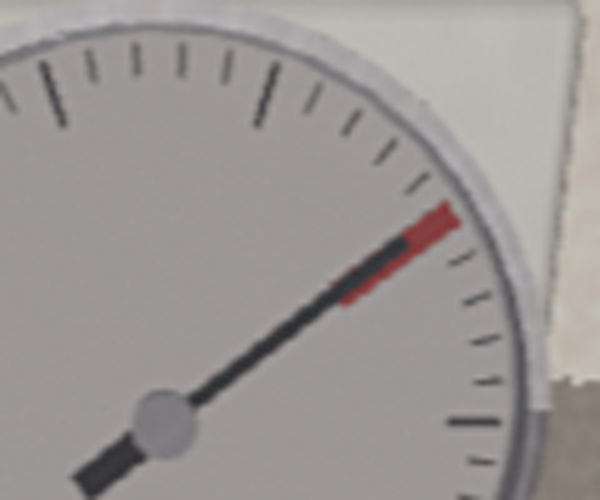

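The needle now lies on the red mark, with red showing on both sides of it. The arm hovers clear of the scale, so I hand in.

```bash
python3 - <<'E'
from h import *
r.move_straight([.52,-.08,.2],.15); r.wait(.3); print(r.read_time(),r.read_wrist_force()); r.finish_job()
E
```

```text
56.0417 [ 0.30273779 -0.17143535 -0.7865074 ]
the job is handed in; nothing more can be done
```

I put the small blue dish on the platform and released it, then rolled the thumbwheel to tare the scale. I handed the job in at about 56 s. It gives no verdict, so what follows is from my own checks.

- **Dish:** from the wrist camera its centre measured within about 2 mm of the platform's centre, at (0.584, 0.062). I did not take a separate tilt measurement; it looked flat in the pictures. The dish pressed on the platform with only about 5 N as I set it down.
- **Tare:** two strokes to +y (14 mm and 15.5 mm) overshot by about 2 mm, so I rolled it 1.8 mm back. In the last picture the needle lies on the red mark with red on both sides, within about 1 mm. The force on the wheel stayed under about 9 N.
- **Bystanders:** the arm touched none that I know of, but I did not measure their positions at the end.

**What went wrong:** the first grasp closed in the air above the dish. The fingertips turned out to be about 10 mm behind the stated TCP, not 25 mm ahead of it. I measured this by touching the counter (a brief 16 N push, about 18 N in all) and confirmed it in two camera views. I used the measured offset for everything after that, and the missed grasp moved nothing.

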